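# Rack the two polished mould plates

## Robot

A 6-joint arm with a two-finger parallel gripper is mounted at the origin on the work surface. World frame = base frame: x ahead of the robot, y to its left, z up, the work surface at z = 0. Lengths are in mm, angles in rad, forces in N, time in s.
With the tool pointing down it reaches from about 350 to 975 mm from the base axis. Payload 7.1 kg.
Tool frame: the origin (TCP) lies midway between the tips of the shut fingers; the grasp point (between the pads) lies 19 mm behind it (ctrl.tcp_to_grasp is the distance from the TCP to the grasp point, in mm); z points along the fingers, y is the line along which they close (so a half turn about z gives the same grasp; the last joint's range is limited). The gripper opens to 88 mm and grips with 3 to 60 N. Pads are 20 mm wide; open, the fingers measure 115 mm over their backs; the gripper's body (75 mm by 178 mm) begins 61 mm behind the grasp point.
Start: joints at [-1.314, 0.423, 1.63, -0, 1.089, -0.019], TCP at [170.216, -601.358, 222.675] pointing down, gripper open.
Joint ranges: [-3, 3], [-0.9, 2.11], [0.09, 2.58], [-1.31, 4.45], [0.11, 2.69], [-2.54, 2.54]. Speed limits (rad/s): [2.39, 2.39, 3.01, 3.14, 3.14, 3.14].

## Interface

Orientations are given as a rotation vector (axis times angle).
In Python, from workcell import get_obs, cams, ticket, boxes_of, ctrl gives the robot as it stands.
- The arm moves only by the shell command python3 -m creep 'ROWS' [OPENING]. ROWS is JSON, one flat list of numbers, 4 for each row, row after row: the shift along the world's x, y, z in m, then the turn about the world's z in rad. In form: [tx, ty, tz, spin, tx, ty, tz, spin, ...]. A call has 1 to 10 rows; each row is the pose to reach, as a shift and turn from the pose commanded when the call began; what a row does not reach only later rows make up. A row lasts 1/12 s, in which the tool goes at most 41.7 mm and 7.16 degrees, less where a joint would pass 70% of its speed; a pose out of reach is approached as far as the arm can. A call with a gripper value outside its range is refused whole. OPENING is the opening, from 0 (shut) to 1 (fully open), set as the call begins (- or left out, the last holds). The fingers move at their own pace and stop on an object; the grip force is fixed at half the most. Time passes only in rows, so rows that repeat a pose let the fingers close. It gives the time, the measured TCP pose, the force, the opening and the grip force at its end, in the units of the state.
- get_obs(): the state, without advancing time (a new reading comes with each control period).
- cams.get_image(name): name is "side" or "top" or "wrist"; returns (picture, depth): 384x512x3 uint8, red, green, blue; 384x512 float32, mm along the optical axis (not along the pixel's ray), 0 where there is no reading.
- cams.get_calibration(name): a dict with "mtx" (3x3 intrinsics, pixels), "D" ([k1, k2, p1, p2, k3] as OpenCV has them; the pictures are not rectified), "R" (3x3) and "t" (3): a world point X has camera coordinates R X + t; the wrist camera has in their place "mount" (4x4, takes a point from camera to tool coordinates, whose origin is the TCP and whose axes are the flange's). Camera axes: x right, y down, z forward; pixel columns grow to the right and rows downward; lengths in mm; the calibration is good to about 2 mm. A picture is of the moment at which its call begins: read the wrist's pose just before it. get_calibration takes no time and is no camera call.
- ticket.close_job(): hands the job in; it is judged then, once.
Trained networks look in the newest picture that a camera, given by its name, has taken for a name from the list of things; names that differ only in an ending like _2 or _b are one class to them, and where a whole thing is asked for, a point or a joint stands for the part that bears it (a point fixed in the world has none). Each returns a list of dicts, best first, with "score" (0 to 1); they miss things now and then, are a little off and sometimes report something else, mostly with a low value. They report only what shows in the picture. A call takes as long as a camera call. They do not tell look-alikes from the thing itself.
- boxes_of(camera, target): "centre" ([column, row] in pixels, amid what is visible of it).
The state is a dict: "t": time; "qpos": joint angles; "qvel": joint speeds; "joint_torque": joint torques, N m; "ee_pos": TCP position; "orientation": TCP orientation; "ft_force": force on the tool from outside, world axes, zero at the start; "moment": the same for the moment, N m; "width": finger opening in mm; "grasp_force": force on a finger pad.
Only numpy, scipy, OpenCV 4.12 (cv2) and the standard library are available. Lean on these libraries where they do the work, as an engineer would, in place of code of your own. Each camera call takes 0.05 s, during which the arm holds its last target. There are 200 camera calls.

## Task

Two tall mould plates have come back from polishing and stand loose on the bench. Stand them on edge in the wooden slotted rack, one in each empty outer slot, lengthwise in the slot, centred along it and right down on its floor; lower them in rather than dropping them. The smaller plates are not wanted.

Things in the scene. Friction and masses are not known exactly. Their poses are not given: they have to be found in the camera images.
- plate_a_mid (a point): Centre of one of two identical tall aluminium mould plates (dark pocket, four bores): 16 mm thick, 90 long, 110 tall, about 0.42 kg, standing loose on a 16 x 90 mm edge on the bench; this point is 55 mm above its lower edge, 55 below its upper. x through the thickness, y along the length, z up. Not the smaller plate (56 long, 66 tall) near by, nor the one lying flat.
- plate_b_mid (a point): Centre of the other of two identical tall aluminium mould plates (dark pocket, four bores): 16 mm thick, 90 long, 110 tall, about 0.42 kg, standing loose on a 16 x 90 mm edge on the bench; this point is 55 mm above its lower edge, 55 below its upper. x through the thickness, y along the length, z up. Not the smaller plate (56 long, 66 tall) near by, nor the one lying flat.
- slot_a (a point): Floor centre of one outer empty slot, 12 mm above the bench, of the fixed wooden rack (194 x 100 mm). Three parallel slots, 54 mm apart; the middle one holds a 58 mm tall plate. x across the slot, y along it, z up. Slot 22 mm wide, walls upright for 28 mm, then 45 degree flanks out to ridges 44 mm above its floor; 100 long, ends open.
- slot_b (a point): Floor centre of the other outer empty slot, 12 mm above the bench, of the fixed wooden rack (194 x 100 mm). Three parallel slots, 54 mm apart; the middle one holds a 58 mm tall plate. x across the slot, y along it, z up. Slot 22 mm wide, walls upright for 28 mm, then 45 degree flanks out to ridges 44 mm above its floor; 100 long, ends open.
Mind the look-alikes: they are no part of the job. What is shaped like the part that bears plate_a_mid but orange or purple is not meant. Of the things shaped like the part that bears slot_a, the wooden one is meant.

How it is judged (in metres and radians):
At the end, for the whole second after the job is handed in: Each of the two tall plates stands on edge in an outer slot of the rack, one plate per slot: its centre within 25 mm of the slot's centre along the slot and 18 mm across it, its centre 40 to 61 mm above the slot's floor (fully down is 55), its faces within 18 degrees of the slot's walls, at rest ((((x of plate_a_mid in the frame of slot_a between -0.018 and 0.018 m and y of plate_a_mid in the frame of slot_a between -0.025 and 0.025 m and z of plate_a_mid in the frame of slot_a between 0.04 and 0.061 m and angle between the x axis of plate_a_mid and the x axis of slot_a, either way round below 0.32 rad) and (x of plate_b_mid in the frame of slot_b between -0.018 and 0.018 m and y of plate_b_mid in the frame of slot_b between -0.025 and 0.025 m and z of plate_b_mid in the frame of slot_b between 0.04 and 0.061 m and angle between the x axis of plate_b_mid and the x axis of slot_b, either way round below 0.32 rad)) or ((x of plate_a_mid in the frame of slot_b between -0.018 and 0.018 m and y of plate_a_mid in the frame of slot_b between -0.025 and 0.025 m and z of plate_a_mid in the frame of slot_b between 0.04 and 0.061 m and angle between the x axis of plate_a_mid and the x axis of slot_b, either way round below 0.32 rad) and (x of plate_b_mid in the frame of slot_a between -0.018 and 0.018 m and y of plate_b_mid in the frame of slot_a between -0.025 and 0.025 m and z of plate_b_mid in the frame of slot_a between 0.04 and 0.061 m and angle between the x axis of plate_b_mid and the x axis of slot_a, either way round below 0.32 rad))) and linear speed of each of plate_a, plate_b below 0.02 m/s); the robot touches nothing.
It fails at once if one tall plate is dropped (falls or tumbles freely faster than 0.7 m/s, as from over 25 mm) (linear speed of plate_a above 0.7 m/s and contact force between plate_a and the fingers below 0.1 N).
It fails at once if the other tall plate is dropped (falls or tumbles freely faster than 0.7 m/s, as from over 25 mm) (linear speed of plate_b above 0.7 m/s and contact force between plate_b and the fingers below 0.1 N).
It also fails if it takes over 64 s, if anything falls off the work surface, if the arm or the gripper's body presses on something with over 40 N, if the wrist force passes 120 N, or if a joint passes its speed limit or range.

## Working session

There is one attempt and no reset: what is moved stays moved. The work goes in short steps, Python scripts to look and compute and a shell command to move; the robot and the scene stay as the last step left them, time stands still between calls to the robot, and variables do not carry over. Pictures are saved under pics/ and viewed, at most 10 in all, crops included, and the job is handed in when it is done.

```bash
mkdir -p pics
cat > h.py <<'E'
import numpy as np, cv2
from workcell import get_obs, cams, ticket, boxes_of, ctrl
from scipy.spatial.transform import Rotation as Ro
def shot(n,f=None):
    o=get_obs(); im,d=cams.get_image(n)
    if f: cv2.imwrite('pics/'+f,im[...,::-1])
    c=cams.get_calibration(n)
    K=np.array(c['mtx']);D=np.array(c['D'],float)
    v,u=np.mgrid[0:384,0:512]
    p=cv2.undistortPoints(np.stack([u,v],-1).reshape(-1,1,2).astype(np.float64),K,D).reshape(384,512,2)
    P=np.dstack([p[...,0]*d,p[...,1]*d,d])
    if 'mount' in c:
        M=np.array(c['mount']);P=P@M[:3,:3].T+M[:3,3]
        P=P@Ro.from_rotvec(o['orientation']).as_matrix().T+np.array(o['ee_pos'])
    else:
        P=(P-np.array(c['t']).ravel())@np.array(c['R'])
    P[d==0]=np.nan
    return im,P
E
python3 - <<'E'
from h import *
a,P=shot('top','top.png'); b,Q=shot('side','side.png')
np.save('P.npy',P);np.save('Q.npy',Q)
cv2.imwrite('pics/both.png',cv2.resize(np.vstack([a,b])[...,::-1],None,fx=.78,fy=.78))
o=get_obs();print({k:np.round(v,3) for k,v in o.items()},ctrl.tcp_to_grasp)
boxes=[(n,t,[(np.round(x['centre']).tolist(),round(x['score'],2)) for x in boxes_of(n,t)]) for n in('top','side') for t in('plate_a_mid','slot_a')]
for x in boxes: print(x)
E
```

```text
{'t': np.float64(0.1), 'qpos': array([-1.314,  0.424,  1.631, -0.   ,  1.089, -0.019]), 'qvel': array([ 0.002, -0.002, -0.003,  0.   , -0.002,  0.001]), 'joint_torque': array([-0.0000e+00, -5.4561e+01, -2.7433e+01,  6.4000e-02,  1.9000e-02,
       -0.0000e+00]), 'ee_pos': array([ 170.107, -600.9  ,  221.981]), 'orientation': array([-3.11 , -0.432,  0.   ]), 'ft_force': array([-0.529, -0.622, -0.373]), 'moment': array([-0.013,  0.007, -0.003]), 'grasp_force': np.float64(0.0), 'width': np.float64(87.76)} 18.700000000000003
('top', 'plate_a_mid', [([144.0, 181.0], 0.92), ([170.0, 146.0], 0.89), ([135.0, 227.0], 0.54)])
('top', 'slot_a', [([368.0, 257.0], 0.62), ([340.0, 188.0], 0.56)])
('side', 'plate_a_mid', [([167.0, 294.0], 0.8), ([135.0, 255.0], 0.61), ([231.0, 324.0], 0.55)])
('side', 'slot_a', [([259.0, 149.0], 0.71), ([336.0, 146.0], 0.58)])
```

View pics/top.png

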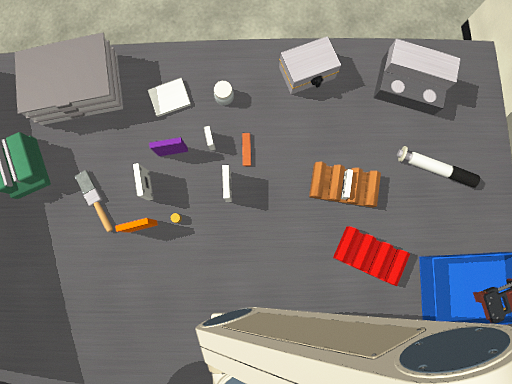

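View pics/side.png

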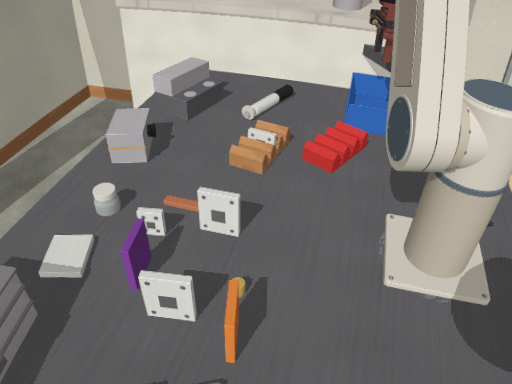

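Top view: the white plates are at (143,181), (227,183) and (209,138). Side view puts them at (168,296), (219,212) and (151,221). The one at top (209,138) is the small plate. The purple (168,146) and orange (135,225) ones are look-alikes, so the two tall ones are at (143,181) and (227,183). The wooden rack is at (345,185); the red one (370,256) is a decoy. Next I'll measure them and confirm with a crop.

Run:
```python
from h import *
a=cv2.imread('pics/top.png');s=cv2.imread('pics/side.png')
A=cv2.resize(a[110:240,110:400],None,fx=2.7,fy=2.7);S=cv2.resize(s[110:330,100:390],None,fx=1.1,fy=1.1)
S=cv2.copyMakeBorder(S,0,0,0,A.shape[1]-S.shape[1],cv2.BORDER_CONSTANT)
cv2.imwrite('pics/crop.png',np.vstack([A,S]))
P=np.load('P.npy')
def rect(n,m):
    X=P[m];X=X[np.isfinite(X).all(1)]
    r=cv2.minAreaRect(X[:,:2].astype(np.float32));b=cv2.boxPoints(r)
    print(n,len(X),'c',np.round(r[0],1),'size',np.round(r[1],1),'ang',round(r[2],1),'z',np.round(np.percentile(X[:,2],[5,50,95]),1))
    e=b[1]-b[0],b[2]-b[1]; e=max(e,key=np.linalg.norm); print('  long dir deg',round(np.degrees(np.arctan2(e[1],e[0]))%180,1))
    return X
def box(c0,c1,r0,r1):
    m=np.zeros(P.shape[:2],bool);m[r0:r1,c0:c1]=1;return m
z=P[...,2]
rect('left',box(125,160,158,205)&(z>100))
rect('right',box(215,240,155,208)&(z>100))
rect('small',box(198,220,118,158)&(z>55))
rect('rack',box(300,390,150,215)&(z>45)&(z<62))
rect('rackall',box(300,390,150,215)&(z>8)&(z<62))
rect('midplate',box(330,365,160,210)&(z>63))
```

```text
left 226 c [485.7 290.8] size [90.5 17.8] ang 9.0 z [103.8 109.7 113.3]
  long dir deg 9.0
right 198 c [473.7  50.6] size [88.  16.1] ang 0.0 z [107.  110.1 113.4]
  long dir deg 0.0
small 116 c [615.7 101.3] size [57.5 16.4] ang 10.7 z [60.2 65.8 68.4]
  long dir deg 10.7
rack 1137 c [ 468.  -288.7] size [191.7 101.3] ang 78.9 z [45.6 50.7 57.4]
  long dir deg 78.9
rackall 2211 c [ 467.5 -290. ] size [195.4 101.6] ang 79.2 z [11.  45.4 56.1]
  long dir deg 79.2
midplate 177 c [ 465.5 -290.3] size [17.5 80.6] ang 78.3 z [66.5 70.1 73.8]
  long dir deg 168.3
```

View pics/crop.png

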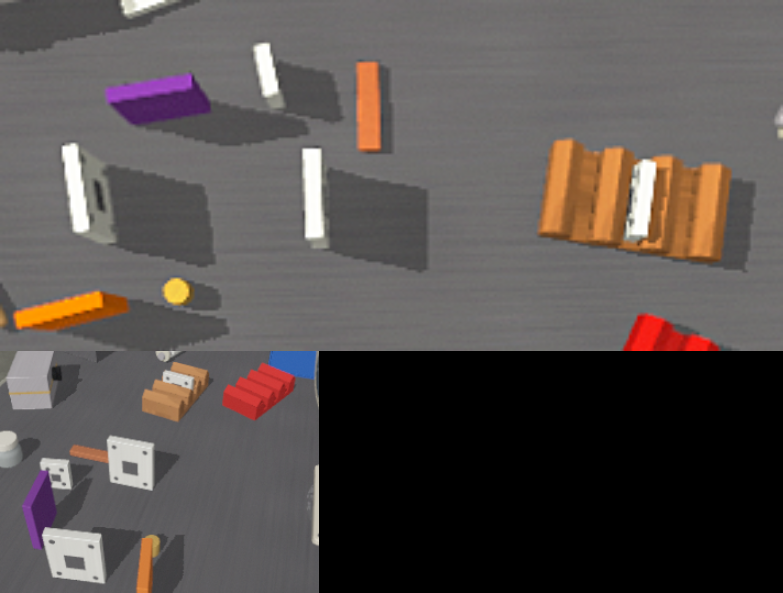

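The crop confirms it: two tall white plates with pockets at (143,181) and (227,183), a small white plate near the purple one, and the wooden rack with its middle slot filled. I'll start above the right-hand plate.

```bash
python3 -m creep '[0.018,0.038,0,-0.03,0.036,0.076,0,-0.06,0.054,0.114,0,-0.09,0.072,0.152,0,-0.12,0.09,0.19,0,-0.15,0.108,0.228,0,-0.18,0.126,0.266,0,-0.21,0.144,0.304,0,-0.24,0.162,0.342,0,-0.27,0.18,0.38,0,-0.27]' 1; python3 -m creep '[0.018,0.038,0,0,0.036,0.076,0,0,0.054,0.114,0,0,0.072,0.152,0,0,0.09,0.19,0,0,0.108,0.228,0,0,0.124,0.26,0,0,0.124,0.272,0,0,0.124,0.272,0,0,0.124,0.272,0,0]'
python3 - <<'E'
from h import *
im,P=shot('wrist','w1.png');o=get_obs()
print(np.round(o['ee_pos'],1),np.degrees(Ro.from_rotvec(o['orientation']).as_matrix()[:,1].dot([1,0,0])),o['qpos'].round(2))
X=P[np.isfinite(P).all(2)&(P[...,2]>100)&(P[...,2]<120)&(abs(P[...,1]-50)<40)&(abs(P[...,0]-474)<70)]
print(len(X))
r=cv2.minAreaRect(X[:,:2].astype(np.float32));print(r,np.median(X[:,2]))
E
```

```text
t: 1.13
ee_pos: [349.0, -223.0, 223.0]
orientation: [3.141, 0.006, 0.001]
ft_force: [2.4, -0.6, -0.0]
width: 88.0
grasp_force: 0.0
t: 1.97
ee_pos: [472.3, 47.6, 222.5]
orientation: [3.141, 0.013, -0.001]
ft_force: [-0.2, -0.1, 0.1]
width: 87.6
grasp_force: 0.0
[472.1  46.9 222.5] 0.37325971741576786 [ 0.07  0.2   1.95 -0.    0.99  1.64]
1217
((474.95086669921875, 52.98524475097656), (89.52155303955078, 15.678471565246582), 0.6294766664505005) 109.27878442986369
```

```bash
python3 -m creep '[0,0.0015,-0.03,0,0,0.0015,-0.06,0,0,0.0015,-0.09,0,0,0.0015,-0.115,0,0,0.0015,-0.13,0,0,0.0015,-0.138,0,0,0.0015,-0.142,0,0,0.0015,-0.142,0,0,0.0015,-0.142,0,0,0.0015,-0.142,0]' 1; python3 -m creep '[0,0,0,0,0,0,0,0,0,0,0,0,0,0,0,0,0,0,0,0,0,0,0,0,0,0,0,0,0,0,0,0,0,0,0,0,0,0,0,0]' 0.1
```

```text
t: 2.85
ee_pos: [473.4, 48.5, 81.7]
orientation: [-3.141, -0.009, -0.003]
ft_force: [-0.6, -0.6, 0.1]
width: 88.1
grasp_force: 0.0
t: 3.68
ee_pos: [472.6, 48.7, 80.6]
orientation: [3.142, 0.009, -0.0]
ft_force: [-0.1, -0.1, 0.1]
width: 24.4
grasp_force: 0.0
```

```bash
python3 -m creep '[0,0,0,0,0,0,0,0,0,0,0,0,0,0,0,0,0,0,0,0,0,0,0,0]' 0.1; python3 -m creep '[0,0,0.002,0,0,0,0.006,0,0,0,0.012,0,0,0,0.02,0,0,0,0.03,0,0,0,0.03,0,0,0,0.03,0]'
python3 - <<'E'
from h import *
im,P=shot('side','s2.png');o=get_obs()
print(o)
cv2.imwrite('pics/s2c.png',cv2.resize(im[100:330,90:390,::-1],None,fx=2,fy=2))
E
```

```text
t: 4.18
ee_pos: [472.6, 48.7, 80.7]
orientation: [3.142, 0.009, 0.0]
ft_force: [-0.3, -0.5, 0.2]
width: 15.9
grasp_force: 30.0
t: 4.77
ee_pos: [473.3, 48.8, 111.7]
orientation: [-3.141, -0.009, -0.004]
ft_force: [0.4, 1.2, -4.3]
width: 15.9
grasp_force: 30.0
{'t': 4.8167, 'qpos': array([7.76221552e-02, 3.83136480e-01, 2.03153324e+00, 3.29450646e-05,
       7.25746964e-01, 1.64258800e+00]), 'qvel': array([-0.00062156,  0.01496494,  0.0086196 , -0.00026694, -0.00102343,
        0.00118755]), 'joint_torque': array([ 4.09565982e-04, -4.58286631e+01, -2.00365573e+01,  6.71847039e-03,
       -9.34956735e-02, -1.74639115e-05]), 'ee_pos': array([472.85631502,  48.72075205, 111.19677876]), 'orientation': array([-3.14146929e+00, -9.11948298e-03, -1.83943484e-03]), 'ft_force': array([ 0.05003053, -0.54691666, -3.72780249]), 'moment': array([ 0.00538877, -0.03551444, -0.01420294]), 'grasp_force': 29.994427263736725, 'width': 15.749048030843953}
```

View pics/s2c.png

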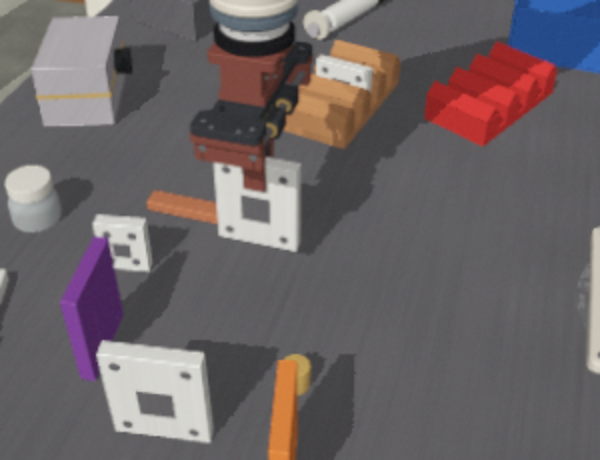

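Held at 30 N and lifted. Carrying it high to above the far slot.

```bash
python3 -m creep '[0,-0.01,0.03,0,0,-0.035,0.06,-0.02,0,-0.07,0.078,-0.04,-0.002,-0.11,0.078,-0.06,-0.004,-0.15,0.078,-0.08,-0.006,-0.19,0.078,-0.1,-0.008,-0.23,0.078,-0.12,-0.01,-0.265,0.078,-0.14,-0.012,-0.295,0.078,-0.16,-0.014,-0.32,0.078,-0.18]'; python3 -m creep '[-0.001,-0.02,0,-0.008,-0.002,-0.04,0,-0.016,-0.003,-0.056,0,-0.016,-0.003,-0.066,0,-0.016,-0.003,-0.072,0,-0.016,-0.003,-0.072,0,-0.016,-0.003,-0.072,0,-0.016,-0.003,-0.072,0,-0.016]'
cat > look.py <<'E'
from h import *
import sys
im,P=shot('wrist',sys.argv[1]);o=get_obs();np.save('PW.npy',P)
R=Ro.from_rotvec(o['orientation']).as_matrix()
print('ee',np.round(o['ee_pos'],1),'closing deg',np.degrees(np.arctan2(R[1,1],R[0,1])).round(2),'gf',o['grasp_force'].round(1),'w',round(o['width'],1),'F',o['ft_force'].round(1))
def tostr(n,m):
    X=P[m]
    if len(X)<20: print(n,'few',len(X));return
    r=cv2.minAreaRect(X[:,:2].astype(np.float32));print(n,len(X),np.round(r[0],1),np.round(r[1],1),round(r[2],1),'z',np.percentile(X[:,2],[5,50,95]).round(1))
z=P[...,2];near=(abs(P[...,0]-467)<75)&(abs(P[...,1]+290)<120)
tostr('mid',near&(z>63)&(z<78)&(abs(P[...,1]+290)<25))
tostr('rack',near&(z>44)&(z<62))
E
python3 look.py w2.png
```

```text
t: 5.65
ee_pos: [457.8, -273.6, 188.2]
orientation: [-3.129, 0.277, 0.001]
ft_force: [0.3, 0.8, -4.1]
width: 16.1
grasp_force: 30.0
t: 6.32
ee_pos: [455.5, -342.3, 188.5]
orientation: [-3.127, 0.297, 0.001]
ft_force: [-0.7, 0.3, -3.8]
width: 16.2
grasp_force: 30.0Traceback (most recent call last):
  File "look.py", line 5, in <module>
    print('ee',np.round(o['ee_pos'],1),'closing deg',np.degrees(np.arctan2(R[1,1],R[0,1])).round(2),'gf',o['grasp_force'].round(1),'w',round(o['width'],1),'F',o['ft_force'].round(1))
                                                                                                         ^^^^^^^^^^^^^^^^^^^^^^
AttributeError: 'float' object has no attribute 'round'
```

View pics/w2.png

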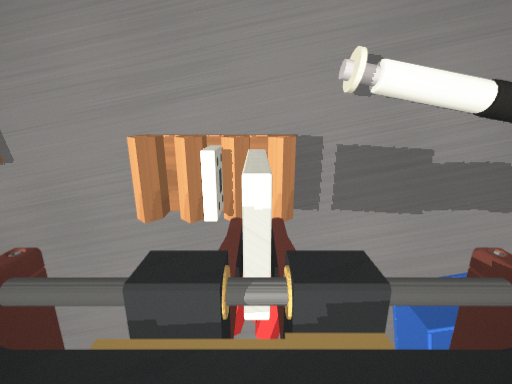

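Wrist view: the held plate (col ~258) lies between the two ridges of the outer slot (cols ~235 and ~283) and parallel to them. Checking with depth.

```bash
sed -i "s/o\['grasp_force'\].round(1)/round(float(o['grasp_force']),1)/" look.py
cat >> look.py <<'E'
# profile in rack frame about nominal centre
u=np.array([np.cos(np.radians(79.1)),np.sin(np.radians(79.1))]);v=np.array([u[1],-u[0]])
d=P[...,:2]-np.array([467.5,-290]);a=d@u;b=d@v
print('tcp in rack frame across,along',((o['ee_pos'][:2]-np.array([467.5,-290]))@u).round(1),((o['ee_pos'][:2]-np.array([467.5,-290]))@v).round(1))
for lo,hi in ((-110,-67),(-67,-41),(41,67),(67,110),(-40,-14),(14,40)):
    m=(a>lo)&(a<hi)&(z>53.5)&(z<62)&(abs(b)<80)
    if m.sum()>5: print('ridge',lo,hi,m.sum(),'across',np.percentile(a[m],[2,50,98]).round(1),'along',np.percentile(b[m],[1,99]).round(1))
# slope lines for angle: left edge of rack
m=(abs(a)<100)&(abs(b)<70)&(z>30)&(z<62)
print('along extent',np.percentile(b[m],[.5,99.5]).round(1),'across extent',np.percentile(a[m],[.5,99.5]).round(1))
pm=(a>-110)&(z>o['ee_pos'][2]+10)&(z<o['ee_pos'][2]+60)&(abs(b)<90)
if pm.sum()>20: print('held top',np.percentile(a[pm],[2,50,98]).round(1),np.percentile(b[pm],[1,99]).round(1),np.median(z[pm]).round(1))
E
python3 look.py w3.png
```

```text
ee [ 455.7 -342.4  188.7] closing deg -100.84 gf 30.0 w 15.8 F [-0.5  0.3 -4.6]
mid 1080 [ 466.6 -289.9] [16.4 79.3] 79.4 z [67.6 69.2 70.3]
rack 6352 [ 468.2 -290.3] [186.  100.1] 79.3 z [44.6 50.  55.2]
tcp in rack frame across,along -53.7 -1.7
ridge -110 -67 254 across [-83.4 -80.9 -78.7] along [-41.   49.5]
ridge 67 110 287 across [77.4 80.1 82.6] along [-47.8  48.8]
ridge -40 -14 258 across [-29.6 -27.3 -24.7] along [-40.7  49.9]
ridge 14 40 264 across [24.4 26.6 28.8] along [-47.1  49.2]
along extent [-48.4  50.9] across extent [-96.2  95.5]
held top [-67.6 -52.  -36.8] [-43.  45.] 217.4
```

Aligned within 1 mm. Lowering.

```bash
python3 -m creep '[0,0,-0.012,0,0,0,-0.028,0,0,0,-0.044,0,0,0,-0.058,0,0,0,-0.068,0,0,0,-0.075,0,0,0,-0.081,0,0,0,-0.086,0,0,0,-0.09,0,0,0,-0.091,0]'; python3 -m creep '[0,0,-0.001,0,0,0,-0.002,0,0,0,-0.003,0,0,0,-0.004,0,0,0,-0.004,0]'
```

```text
t: 7.25
ee_pos: [455.6, -343.2, 97.3]
orientation: [-3.127, 0.298, 0.0]
ft_force: [-0.3, 0.2, -4.4]
width: 15.7
grasp_force: 30.0
t: 7.67
ee_pos: [455.6, -343.3, 93.7]
orientation: [3.127, -0.298, 0.0]
ft_force: [-0.4, 0.9, -3.3]
width: 16.1
grasp_force: 30.0
```

```bash
python3 -m creep '[0,0,-0.0005,0,0,0,-0.001,0,0,0,-0.0015,0,0,0,-0.0015,0,0,0,-0.0015,0]'; python3 -m creep '[0,0,0,0,0,0,0,0,0,0,0,0,0,0,0,0]' 0.45
```

```text
t: 8.08
ee_pos: [455.7, -343.4, 92.7]
orientation: [3.127, -0.298, 0.0]
ft_force: [-2.4, 1.4, 4.6]
width: 16.4
grasp_force: 30.0
t: 8.42
ee_pos: [455.8, -343.5, 92.2]
orientation: [3.127, -0.298, 0.001]
ft_force: [-0.3, 0.3, 0.9]
width: 37.6
grasp_force: 0.0
```

Touchdown at 4.6 N, released. Going straight up, then over to the left plate.

```bash
python3 -m creep '[0,0,0.008,0,0,0,0.025,0,0,0,0.055,0,0,0,0.09,0,0,0.02,0.12,0.02,0.002,0.055,0.13,0.05,0.004,0.095,0.13,0.08,0.006,0.135,0.13,0.11,0.008,0.175,0.13,0.14,0.01,0.215,0.13,0.17]'; python3 -m creep '[0.002,0.04,0,0.03,0.004,0.08,0,0.06,0.006,0.12,0,0.09,0.008,0.16,0,0.12,0.01,0.2,0,0.15,0.012,0.24,0,0.177,0.014,0.28,0,0.177,0.016,0.32,0,0.177,0.018,0.36,0,0.177,0.02,0.39,0,0.177]' 1; python3 -m creep '[0,0.018,0,0,0,0.026,0,0,0,0.029,0,0,0,0.029,0,0,0,0.029,0,0,0,0.029,0,0]'
cat > lookp.py <<'E'
from h import *
im,P=shot('wrist','w4.png');o=get_obs()
R=Ro.from_rotvec(o['orientation']).as_matrix()
print('ee',np.round(o['ee_pos'],1),'closing',np.degrees(np.arctan2(R[1,1],R[0,1])).round(2))
X=P[np.isfinite(P).all(2)&(P[...,2]>100)&(P[...,2]<120)&(abs(P[...,1]-291)<40)&(abs(P[...,0]-486)<70)]
print(len(X),cv2.minAreaRect(X[:,:2].astype(np.float32)),np.median(X[:,2]))
E
python3 lookp.py
python3 - <<'E'
from h import *
im,P=shot('top');u=np.array([np.cos(np.radians(79.1)),np.sin(np.radians(79.1))])
d=P[...,:2]-np.array([467.5,-290]);a=d@u;b=d@np.array([u[1],-u[0]]);m=(P[...,2]>100)&(abs(a+54)<50)&(abs(b)<80)
print('placed',m.sum(),np.percentile(a[m],[2,98]),np.percentile(b[m],[2,98]),np.median(P[m][:,2]))
E
```

```text
t: 9.25
ee_pos: [465.4, -126.7, 223.0]
orientation: [3.141, -0.03, 0.002]
ft_force: [0.9, -0.4, -0.1]
width: 39.7
grasp_force: 0.0
t: 10.08
ee_pos: [485.4, 264.8, 223.0]
orientation: [-3.131, -0.248, -0.002]
ft_force: [0.3, -0.1, 0.2]
width: 87.8
grasp_force: 0.0
t: 10.58
ee_pos: [485.6, 289.4, 222.3]
orientation: [3.132, 0.244, -0.0]
ft_force: [-0.3, -0.9, 0.9]
width: 88.1
grasp_force: 0.0
ee [485.7 289.5 222.3] closing -81.1
1231 ((486.6806640625, 292.82904052734375), (88.98625183105469, 15.753016471862793), 9.184430122375488) 109.23002147520921
placed 261 [-60.82452177 -44.18030863] [-45.68212667  42.23856862] 121.6110153605471
```

First plate is fully down (top at z 121.6, centred). Picking the second.

```bash
python3 -m creep '[0.001,0.0015,-0.03,0,0.001,0.0015,-0.06,0,0.001,0.0015,-0.09,0,0.001,0.0015,-0.115,0,0.001,0.0015,-0.13,0,0.001,0.0015,-0.138,0,0.001,0.0015,-0.1415,0,0.001,0.0015,-0.1415,0,0.001,0.0015,-0.1415,0,0.001,0.0015,-0.1415,0]' 1; python3 -m creep '[0,0,0,0,0,0,0,0,0,0,0,0,0,0,0,0,0,0,0,0,0,0,0,0,0,0,0,0,0,0,0,0,0,0,0,0,0,0,0,0]' 0.1;  python3 -m creep '[0,0,0,0,0,0,0,0,0,0,0,0,0,0,0,0,0,0,0,0,0,0,0,0]'
```

```text
t: 11.52
ee_pos: [487.4, 292.6, 81.9]
orientation: [-3.131, -0.246, -0.003]
ft_force: [0.2, 0.4, 0.0]
width: 87.6
grasp_force: 0.0
t: 12.35
ee_pos: [486.5, 292.2, 80.6]
orientation: [3.132, 0.246, -0.0]
ft_force: [-0.4, -0.5, -0.2]
width: 24.8
grasp_force: 0.0
t: 12.85
ee_pos: [486.5, 292.2, 80.6]
orientation: [-3.132, -0.246, 0.0]
ft_force: [0.3, 0.5, -0.3]
width: 15.9
grasp_force: 30.0
```

```bash
python3 -m creep '[0,0,0.003,0,0,0,0.012,0,0,0,0.03,0,0,-0.005,0.055,0,0,-0.025,0.08,-0.02,0,-0.055,0.098,-0.04,-0.001,-0.09,0.108,-0.06,-0.002,-0.13,0.108,-0.08,-0.003,-0.17,0.108,-0.1,-0.004,-0.21,0.108,-0.12]'; python3 -m creep '[0,-0.04,0,-0.02,-0.001,-0.08,0,-0.05,-0.001,-0.12,0,-0.08,-0.002,-0.16,0,-0.11,-0.002,-0.2,0,-0.14,-0.003,-0.235,0,-0.17,-0.003,-0.265,0,-0.2,-0.004,-0.29,0,-0.226,-0.004,-0.308,0,-0.226,-0.004,-0.32,0,-0.226]'; python3 -m creep '[0,0,0,0,0,0,0,0,0,0,0,0]'; python3 look.py w5.png
```

```text
t: 13.68
ee_pos: [482.0, 80.6, 189.5]
orientation: [3.141, 0.058, 0.001]
ft_force: [1.2, 0.1, -4.2]
width: 15.9
grasp_force: 30.0
t: 14.52
ee_pos: [478.2, -239.7, 189.1]
orientation: [3.127, -0.299, 0.0]
ft_force: [-0.1, 0.2, -4.2]
width: 16.1
grasp_force: 30.0
t: 14.77
ee_pos: [478.3, -236.8, 188.6]
orientation: [-3.127, 0.296, 0.001]
ft_force: [0.2, 0.4, -5.0]
width: 15.9
grasp_force: 30.0
ee [ 478.4 -236.7  188.6] closing deg -100.78 gf 30.0 w 15.8 F [ 0.3  0.3 -4.5]
mid 1079 [ 466.7 -289.8] [16.3 79.4] 79.3 z [67.2 69.2 70.3]
rack 5288 [ 468.3 -289.7] [185.3 100.5] 79.2 z [44.7 50.2 55.8]
tcp in rack frame across,along 54.4 0.6
ridge -110 -67 30 across [-82.5 -80.1 -78.3] along [39.7 50.4]
ridge -67 -41 211 across [-54.6 -45.  -44.3] along [-42.8  45.3]
ridge 67 110 232 across [78.4 80.7 83. ] along [-37.7  49.7]
ridge -40 -14 274 across [-29.2 -26.8 -24.4] along [-47.9  50.2]
ridge 14 40 251 across [24.6 27.1 29.5] along [-39.3  50.2]
along extent [-47.9  50.9] across extent [-91.6  96.3]
held top [40.2 55.8 71. ] [-43.   44.6] 217.4
```

View pics/w5.png

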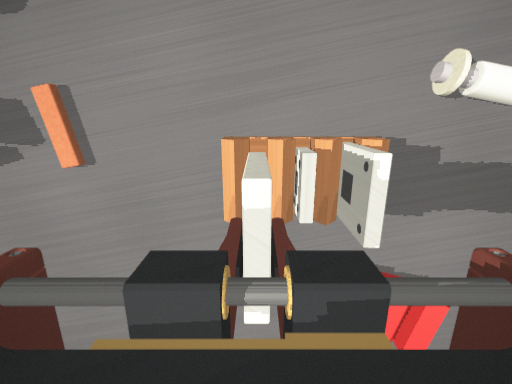

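Wrist view: the first plate stands in its slot (col ~365), and the held plate (col ~258) is over the other outer slot, between ridges at ~235 and ~281. Lowering.

```bash
python3 -m creep '[0,0,-0.012,0,0,0,-0.028,0,0,0,-0.044,0,0,0,-0.058,0,0,0,-0.068,0,0,0,-0.075,0,0,0,-0.081,0,0,0,-0.086,0,0,0,-0.09,0,0,0,-0.091,0]'; python3 -m creep '[0,0,-0.001,0,0,0,-0.002,0,0,0,-0.003,0,0,0,-0.004,0,0,0,-0.005,0,0,0,-0.0055,0,0,0,-0.0055,0]'
```

```text
t: 15.65
ee_pos: [478.5, -237.7, 97.3]
orientation: [-3.127, 0.297, 0.0]
ft_force: [-0.4, -0.5, -4.3]
width: 16.1
grasp_force: 30.0
t: 16.23
ee_pos: [478.8, -237.9, 92.6]
orientation: [3.127, -0.297, 0.001]
ft_force: [-1.2, 0.4, 1.1]
width: 16.1
grasp_force: 30.0
```

Touched down. Releasing and rising.

```bash
python3 -m creep '[0,0,0,0,0,0,0,0,0,0,0,0,0,0,0,0,0,0,0,0]' 0.45; python3 -m creep '[0,0,0.008,0,0,0,0.025,0,0,0,0.055,0,0,0,0.09,0,0,0.03,0.12,0,0,0.07,0.13,0,0,0.11,0.13,0,0,0.15,0.13,0,0,0.19,0.13,0,0,0.23,0.13,0]'; python3 -m creep '[0,0.03,0,0,0,0.04,0,0,0,0.04,0,0,0,0.04,0,0]'
python3 - <<'E'
from h import *
im,P=shot('top','t2.png');u=np.array([np.cos(np.radians(79.1)),np.sin(np.radians(79.1))])
d=P[...,:2]-np.array([467.5,-290]);a=d@u;b=d@np.array([u[1],-u[0]])
for s in(-54,54):
    m=(P[...,2]>100)&(P[...,2]<130)&(abs(a-s)<30)&(abs(b)<80)
    print('placed',s,m.sum(),np.percentile(a[m],[2,98]),np.percentile(b[m],[2,98]),np.median(P[m][:,2]),cv2.minAreaRect(P[m][:,:2].astype(np.float32))[1:])
E
```

```text
t: 16.65
ee_pos: [478.7, -237.9, 92.2]
orientation: [3.127, -0.297, 0.0]
ft_force: [-0.1, -0.1, 0.1]
width: 39.0
grasp_force: 0.0
t: 17.48
ee_pos: [478.3, -6.1, 223.1]
orientation: [-3.127, 0.298, -0.002]
ft_force: [-0.1, -0.9, 0.1]
width: 39.4
grasp_force: 0.0
t: 17.82
ee_pos: [478.7, 32.0, 222.5]
orientation: [3.127, -0.294, 0.001]
ft_force: [-0.4, 0.1, 0.3]
width: 39.6
grasp_force: 0.0
placed -54 260 [-60.8907919  -44.09973811] [-45.60621437  42.66791269] 121.17542358581233 ((18.145038604736328, 90.17880249023438), 79.55825805664062)
placed 54 245 [46.81252412 62.63860854] [-45.14350155  43.05382225] 121.57628528899698 ((16.756385803222656, 90.43666076660156), 79.06954956054688)
```

Both plates stand fully down (tops at z 121–122 mm), centred and upright. Handing in.

```bash
python3 -c "
from workcell import ticket
print(ticket.close_job())"
```

```text
the job is handed in; nothing more can be done
None
```

Both tall plates stand on edge in the outer slots of the wooden rack, centred to within about 2 mm and down on the floor; the job was handed in at about 18 s, though no verdict came back.

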